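Wedge the rocking vial warmer

ROBOT

A 7-joint arm with a two-finger parallel gripper is mounted at the origin on the work surface. World frame = base frame: x ahead of the robot, y to its left, z up, the work surface at z = 0. Lengths are in m, angles in rad, forces in N, time in s.
With the tool pointing down it reaches from about 0.35 to 0.9 m from the base axis. Payload 8.1 kg.
Tool frame: the origin (TCP) lies at the very end of the fingers, on their centre line; the grasp point (between the pads) lies 19 mm behind it; y points along the fingers, x is the direction in which the jaws open and shut, and the axes are right-handed (so a half turn about y gives the same grasp; the last joint's range is limited). The gripper opens to 92 mm and grips with 3 to 60 N. Pads are 19 mm wide; open, the fingers measure 130 mm over their backs; the gripper's body (75 mm by 190 mm) begins 47 mm behind the grasp point.
Start: joints at [1.142, 0.434, 0.025, 1.573, -0.012, 1.134, -0.075], TCP at [0.2, -0.592, 0.227] pointing down, gripper open.
Joint ranges: [-2.62, 2.62], [-0.44, 2.09], [-1.27, 1.32], [0.08, 2.57], [-1.32, 4.46], [0.12, 2], [-2.74, 2.74]. Speed limits (rad/s): [2.22, 2.22, 3.01, 3.01, 3.14, 3.14, 3.14].

INTERFACE

Orientations are given as a unit quaternion [w, x, y, z].
In Python, from workcell import arm, eyes gives the robot as it stands. Calls block until the motion is done:
- arm.goto(position, orientation): joint-space move of the TCP to a pose.
- arm.line_to(position, rot=None, speed=0.15, f_stop=None): straight line of the TCP; rot=None keeps the orientation; speed is the mean speed in m/s. With f_stop (N) it stops when the force on the tool has changed by that much, and returns True; else False.
- arm.goto_joints(angles): joint-space move.
- arm.grip(opening): finger opening in m; the grip force is fixed at half the most; returns when the fingers have stopped.
- arm.sleep(seconds).
- arm.solve_ik(position, orientation): joint angles nearest the present ones, or None.
- eyes.get_image(name): name is "side" or "top"; returns a dict with "image" (480x640x3 uint8, red, green, blue), "mtx" (3x3 intrinsics, pixels), "distortion" ([k1, k2, p1, p2, k3] as OpenCV has them; the pictures are not rectified), "T" (4x4, takes a point from camera to world coordinates). Camera axes: x right, y down, z forward; pixel columns grow to the right and rows downward; lengths in m; the calibration is good to about 2 mm. A picture is of the moment at which its call begins. There is no depth.
A pose or a line that the arm cannot do raises arm.PlanningError and nothing moves.
- arm.close_job(): hands the job in, once; it reports no verdict.
Readings, each from a call of its own:
- arm.current_time(): time.
- arm.current_joint_positions(): joint angles.
- arm.current_qvel(): joint speeds.
- arm.current_joint_torque(): joint torques, N m.
- arm.current_position(): TCP position.
- arm.current_tool_rot(): TCP orientation.
- arm.current_contact_force(): force on the tool from outside, world axes, zero at the start.
- arm.current_moment(): the same for the moment, N m.
- arm.current_width(): finger opening in m.
Only numpy, scipy, OpenCV 4.12 (cv2) and the standard library are available. Lean on these libraries where they do the work, as an engineer would, in place of code of your own. Each camera call takes 0.05 s, during which the arm holds its last target. There are 200 camera calls.

TASK

The vial warmer rocks because the foot under its blue corner is screwed in too far. Push the orange wedge along the counter, thin end first, under that foot until the warmer no longer rocks yet still stands level, testing by pressing on the blue corner pad; finish while still pressing firmly (about 10 N) down on that pad with the fingertips, the wedge carrying the corner. Only push and press: do not lift anything, do not shove the warmer along, and leave the two small containers and the bottle alone.

Things in the scene. Friction and masses are not known exactly. Their poses are not given: they have to be found in the camera images.
- warmer: vial warmer, a loose white box of about 2.3 kg, 200 (its x) by 160 (its y) mm, underside 26 mm and flat top 78 mm above the counter. Origin: centre of its footprint at counter level. Round-ended rubber feet of 18 mm diameter at (-80,60), (-80,-60), (80,-60) mm, a shorter one at (80,60). A raised aluminium block with vials (110 x 90 mm, centre at (-30,-20), top of vials 126 mm high)
- cap_top (a point): centre of the upper face of the blue square pad (36 x 36 mm, 4 mm thick) on the warmer's corner, right above the short foot; 82 mm above the counter when the box is level. This is where to press; axes as the warmer's
- foot_axis (a point): on the axis of the short foot, below the blue pad, at counter level when the box is level; 20 mm in from the box's +x and +y faces. The foot (round end, 16 mm diameter) ends 8 to 13 mm above the counter when level (unknown, differs each time); some 3 N on the pad tips the box until it meets the counter. The wedge goes under it from the warmer's +y side, moving along its -y
- cap: the blue pad itself; origin at the centre of its underside
- wedge: loose orange plastic wedge, 120 mm long, 40 mm wide, 130 g, 3 mm high at the thin end rising evenly to 27 mm at the upright heel face. Origin: centre of its underside; its x axis points along it to the thin end, z up. It starts on the counter beside the warmer, thin end towards the short foot, within about 10 mm and 6 degrees of straight
- wedge_heel (a point): centre of the wedge's upright heel face (40 wide, 27 mm high), half-way up: the place to push; axes as the wedge's
- wedge_tip (a point): middle of the thin end's lower edge
- vial: bystander: small clear vial with a red cap, 26 mm diameter, 46 mm high; origin at the centre of its underside
- jar: bystander: amber jar, 44 mm diameter, 55 mm high; origin at the centre of its underside
- spray: bystander: clear bottle with a blue cap, 60 mm diameter, 150 mm high; origin at the centre of its underside
Not all that is in view belongs to the job. Of the things like the wedge, leave any that is pink or purple; of the rest the smaller one is meant.

How it is judged:
By the outcome, as a careful person would: the job done as asked, in the order asked, and still so for the second after the job is handed in, while the arm keeps its last pose, push and grip.
It also fails if it takes over 51 s, if anything falls off the work surface, if the arm or the gripper's body presses on something with over 40 N, if the wrist force passes 120 N, or if a joint passes its speed limit or range.

## Working session

There is one attempt and no reset: what is moved stays moved. The work goes in short steps, each a Python script; the robot and the scene stay as the last script left them, time stands still between calls to the robot, and variables do not carry over. Pictures are saved under pics/ and viewed, about 8 in all and at most 12, crops included, and the job is handed in when it is done.

```bash
mkdir -p pics; ls
python3 - <<'E'
from workcell import arm, eyes
import cv2
for n in("side","top"):
    d=eyes.get_image(n); cv2.imwrite(f"pics/{n}0.png",d["image"][...,::-1]); print(n,d["mtx"].round(1).tolist(),d["distortion"],d["T"].round(3).tolist())
print(arm.current_time(),arm.current_tool_rot(),arm.current_width())
E
```

```text
pics
side [[452.7, 0.0, 317.0], [0.0, 452.7, 235.6], [0.0, 0.0, 1.0]] [0.03129278 0.         0.         0.         0.        ] [[-0.718, -0.465, 0.517, 0.177], [-0.696, 0.459, -0.552, 0.441], [0.019, -0.757, -0.654, 0.588], [0.0, 0.0, 0.0, 1.0]]
top [[496.4, 0.0, 324.1], [0.0, 496.4, 231.7], [0.0, 0.0, 1.0]] [-0.13207719  0.          0.          0.          0.        ] [[0.01, -0.985, 0.173, 0.441], [-1.0, -0.008, 0.012, -0.015], [-0.011, -0.173, -0.985, 0.972], [0.0, 0.0, 0.0, 1.0]]
0.1 [ 0.57469964 -0.57420651  0.41274527 -0.41188414] 0.09190099957449299
```

View pics/top0.png

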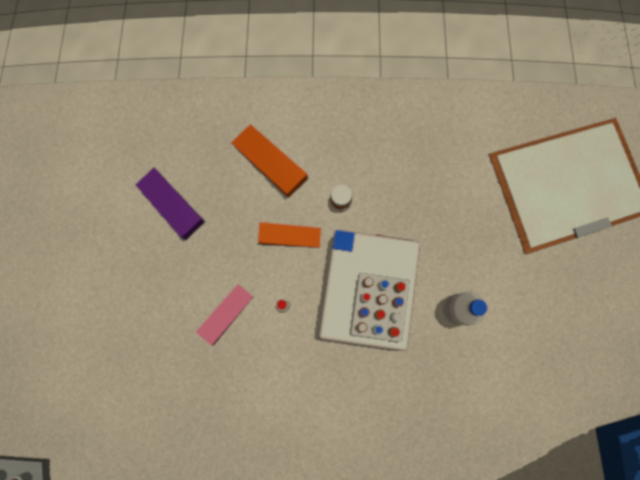

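View pics/side0.png

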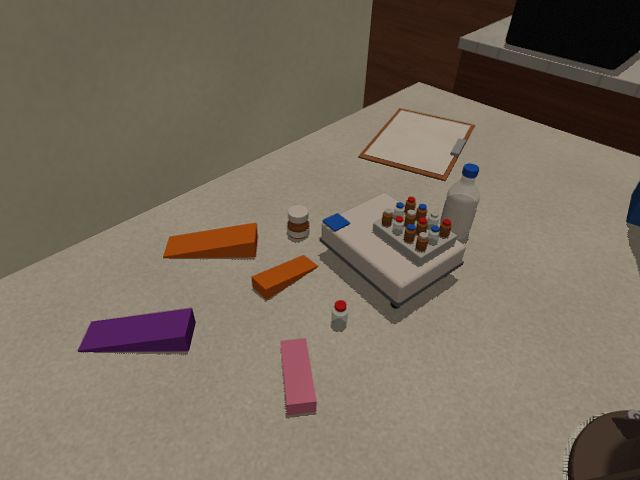

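Candidates (top view): small orange (290,235), big orange (270,160), purple (170,203) and pink (225,315). By the description I choose the small orange one. Its thin end points right, towards the blue pad at (343,241). The jar is at (341,197), the vial at (282,305) and the bottle at (468,308).

```bash
cat > h.py <<'E'
import numpy as np, cv2
from workcell import arm, eyes
from scipy.spatial.transform import Rotation as R
def world(d,px,z):
    """pixels -> points on plane z"""
    px=np.asarray(px,float).reshape(-1,1,2); z=np.broadcast_to(z,len(px))
    u=cv2.undistortPoints(px,d["mtx"],np.array(d["distortion"],float))[:,0]
    r=np.c_[u,np.ones(len(u))]@d["T"][:3,:3].T; o=d["T"][:3,3]
    return o+r*((z-o[2])/r[:,2])[:,None]
def mask(d,lo,hi):
    return cv2.inRange(cv2.cvtColor(cv2.GaussianBlur(d["image"],(3,3),0),cv2.COLOR_RGB2HSV),lo,hi)
ORANGE=((5,170,70),(18,255,255)); BLUE=((105,150,50),(125,255,255))
def blob(m,near):
    cs=[c for c in cv2.findContours(m,0,2)[0] if cv2.contourArea(c)>60]
    c=min(cs,key=lambda c:np.hypot(*(c.mean((0,1))-near)))
    q=cv2.approxPolyDP(c,0.04*cv2.arcLength(c,True),True)[:,0]
    return c,q,cv2.boxPoints(cv2.minAreaRect(c))
def quat(yaw):
    """tool down, jaw axis at angle yaw from world x; wxyz"""
    x=np.array([np.cos(yaw),np.sin(yaw),0]); y=None
    return x
E
python3 - <<'E'
from h import *
for n,w,b in(("top",(290,235),(343,241)),("side",(287,275),(337,222))):
    d=eyes.get_image(n)
    c,q,r=blob(mask(d,*ORANGE),w); print(n,"wedge",q.tolist(),r.round(1).tolist())
    c2,q2,r2=blob(mask(d,*BLUE),b); print("pad",q2.tolist(),r2.round(1).tolist())
    if n=="top":
        print(world(d,r,.015).round(4)); print(world(d,r2,.082).round(4))
    m=cv2.inRange(cv2.cvtColor(d["image"],cv2.COLOR_RGB2HSV),(0,0,150),(180,60,255))
    x,y=(w[0]-60,w[1]-80); im=d["image"][y:y+150,x:x+200,::-1]
    cv2.imwrite(f"pics/c_{n}.png",cv2.resize(im,None,fx=4,fy=4,interpolation=cv2.INTER_CUBIC))
print(R.from_quat(arm.current_tool_rot(),scalar_first=True).as_matrix().round(3))
E
```

```text
top wedge [[260, 224], [261, 243], [318, 245], [318, 228]] [[258.20001220703125, 242.8000030517578], [259.5, 222.5], [319.8999938964844, 226.39999389648438], [318.6000061035156, 246.6999969482422]]
pad [[337, 232], [334, 247], [350, 249], [352, 234]] [[333.3999938964844, 247.3000030517578], [335.70001220703125, 230.8000030517578], [353.0, 233.3000030517578], [350.6000061035156, 249.8000030517578]]
[[0.5863 0.1257 0.015 ]
 [0.6268 0.1244 0.015 ]
 [0.6198 0.0054 0.015 ]
 [0.5796 0.0075 0.015 ]]
[[ 0.569  -0.0209  0.082 ]
 [ 0.5994 -0.025   0.082 ]
 [ 0.5951 -0.0564  0.082 ]
 [ 0.5647 -0.0521  0.082 ]]
side wedge [[316, 265], [300, 256], [253, 276], [253, 286], [268, 298]] [[248.3000030517578, 279.0], [302.79998779296875, 244.3000030517578], [317.1000061035156, 266.70001220703125], [262.6000061035156, 301.5]]
pad [[338, 214], [324, 220], [334, 230], [348, 223]] [[323.0, 220.0], [342.20001220703125, 210.39999389648438], [348.6000061035156, 223.1999969482422], [329.3999938964844, 232.8000030517578]]
[[ 0.32  -0.     0.947]
 [-0.947  0.001  0.32 ]
 [-0.001 -1.    -0.   ]]
```

View pics/c_top.png

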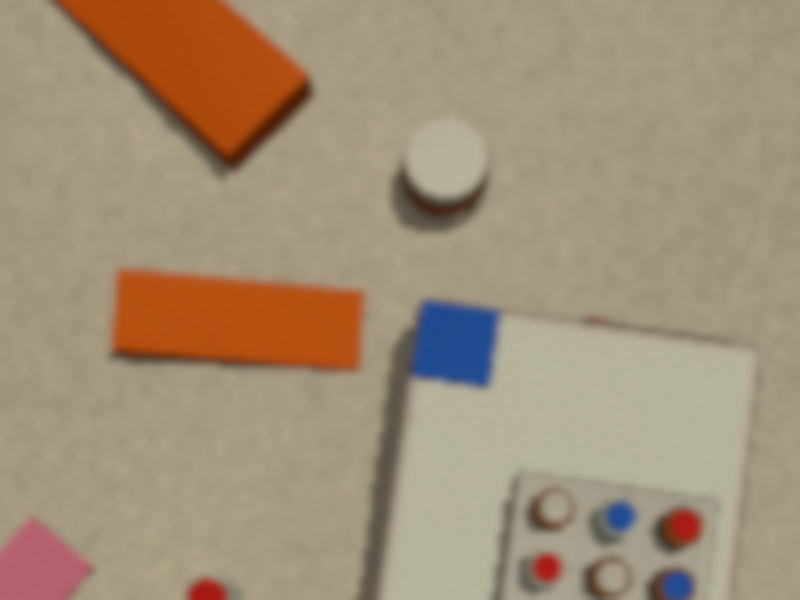

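The crop shows the plain small orange wedge, with its heel at left crop x≈115 and its thin end at crop x≈360. The blue pad centre is at about (456,343), and the jar is clear above.

Run:
```python
from h import *
d=eyes.get_image("top")
f=lambda p:np.array(p,float)/4+[230-.375,155-.375]
w=world(d,f([(120,270),(114,350),(363,290),(358,369)]),[.027,.027,.003,.003])
p=world(d,f([(425,301),(498,310),(490,386),(411,377)]),.082)
e=world(d,f([(755,350),(500,313),(408,400),(378,590)]),.078)
print(w.round(4),p.round(4),e.round(4),sep="\n")
h=w[:2].mean(0);t=w[2:].mean(0);v=(t-h)[:2]
print("heel",h,"tip",t,"len",np.hypot(*v),"dir",np.degrees(np.arctan2(v[1],v[0])))
print("pad c",p.mean(0),np.linalg.norm(np.roll(p,1,0)-p,axis=1))
for a,b in((p[0],p[1]),(p[3],p[2]),(e[1],e[0]),(p[0],p[3]),(p[1],p[2]),(e[2],e[3])):
    print(np.degrees(np.arctan2(*(b-a)[1::-1])))
d=eyes.get_image("side")
c,q,r=blob(mask(d,*BLUE),(337,222)); print("side pad",world(d,q,.082).mean(0)) 
print("side wedge tip, heel bottom",world(d,[(316,265),(300,256)],.003).mean(0),world(d,[(253,286),(268,298)],0).mean(0))
```

```text
[[0.6252 0.1225 0.027 ]
 [0.5858 0.1242 0.027 ]
 [0.6207 0.0046 0.003 ]
 [0.581  0.0067 0.003 ]]
[[ 0.6011 -0.0252  0.082 ]
 [ 0.5972 -0.0585  0.082 ]
 [ 0.5623 -0.0548  0.082 ]
 [ 0.5661 -0.0191  0.082 ]]
[[ 0.5803 -0.1762  0.078 ]
 [ 0.5965 -0.0596  0.078 ]
 [ 0.5562 -0.0178  0.078 ]
 [ 0.4704 -0.0051  0.078 ]]
heel [0.60551069 0.12336359 0.027     ] tip [0.6008386  0.00563635 0.003     ] len 0.11781991073959429 dir -92.27263140972022
pad c [ 0.58169778 -0.03942082  0.082     ] [0.03551271 0.03346436 0.03509336 0.03594069]
-96.69712894435257
-96.11509317136107
-97.93490321159109
170.04894763988042
174.05185955428882
171.5239702988629
side pad [ 0.58060651 -0.03815085  0.082     ]
side wedge tip, heel bottom [0.60322958 0.0090561  0.003     ] [0.60797648 0.12055671 0.        ]
```

```bash
python3 - <<'E'
s=open('h.py').read(); s=s[:s.index('def quat')]
s+='''A=np.radians(-98.); D=np.array([np.cos(A),np.sin(A),0]); L=np.array([-D[1],D[0],0])  # warmer -y, warmer +x
F=np.array([.5812,-.0388,0])
Q=R.from_matrix(np.c_[L,[0,0,-1],np.cross(L,[0,0,-1])]).as_quat(scalar_first=True)
def at(back,side,z): return F-back*D+side*L+[0,0,z]
def rel(p): p=np.asarray(p)-F; return round(-p@D*1e3,1),round(p@L*1e3,1)
def st(*a): print(*a,"t",round(arm.current_time(),2),"back/side",rel(arm.current_position()),"z",round(arm.current_position()[2]*1e3,1),"F",arm.current_contact_force().round(2))
'''
open('h.py','w').write(s)
E
python3 - <<'E'
from h import *
print("heel",rel([.6065,.122,0]),"tip",rel([.602,.007,0]))
b,s=[v/1e3 for v in rel([.6065,.122,0])]
arm.grip(0.0); st("grip")
arm.goto(at(b+.04,s,.2),Q); st("above")
arm.line_to(at(b+.04,s,.009),speed=.12); st("down")
arm.line_to(at(b+.0135,s,.009),speed=.06,f_stop=3); st("near")
d=eyes.get_image("top"); cv2.imwrite("pics/n1.png",cv2.resize(d["image"][155:305,190:390,::-1],None,fx=4,fy=4,interpolation=cv2.INTER_CUBIC))
E
```

```text
heel (np.float64(162.8), np.float64(2.7)) tip (np.float64(48.2), np.float64(14.2))
grip t 1.74 back/side (np.float64(-601.0), np.float64(-300.5)) z 226.8 F [0.34 0.85 0.66]
above t 4.76 back/side (np.float64(201.7), np.float64(3.2)) z 199.9 F [-0.4   0.56 -0.04]
down t 6.5 back/side (np.float64(203.1), np.float64(3.1)) z 9.7 F [-0.93 -0.37 -0.21]
near t 7.09 back/side (np.float64(175.9), np.float64(2.7)) z 9.0 F [ 0.21  0.52 -0.21]
```

View pics/n1.png

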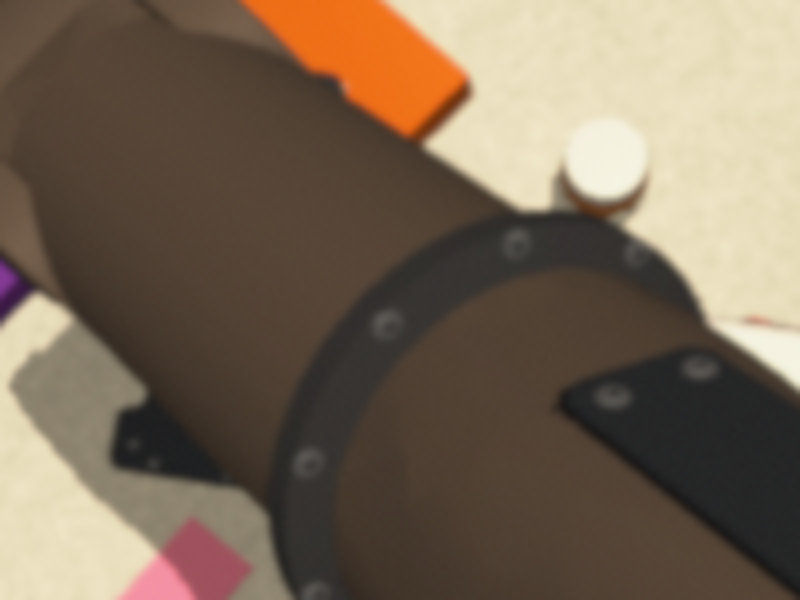

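The top view is blocked by the arm (only the jar at crop (605,165) is clear), so I'll use the side camera. Next step: align the wedge and push it most of the way.

Run:
```python
from h import *
arm.line_to(at(.165,.0027,.009),speed=.04,f_stop=8); st("align")
arm.line_to(at(.134,-.0045,.009),speed=.04,f_stop=8); st("oblique")
d=eyes.get_image("side"); cv2.imwrite("pics/n2.png",cv2.resize(d["image"][170:320,220:420,::-1],None,fx=4,fy=4,interpolation=cv2.INTER_CUBIC))
```

```text
align t 7.58 back/side (np.float64(164.5), np.float64(2.7)) z 8.9 F [ 0.69 -0.33 -0.15]
oblique t 8.52 back/side (np.float64(134.0), np.float64(-4.6)) z 9.0 F [1.18 0.48 0.39]
```

View pics/n2.png

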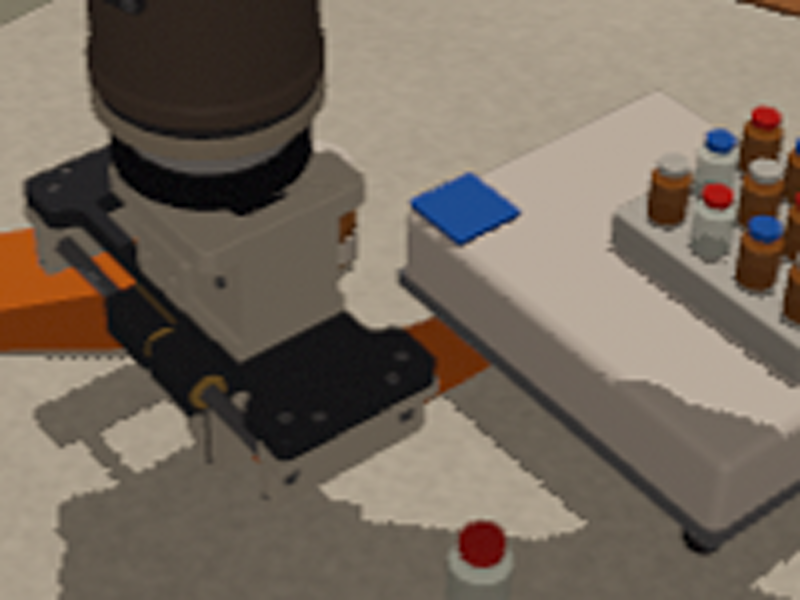

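The side view shows the wedge tip entering below the box, with the orange visible at crop (440–490, 320–400). I'll check its lateral position from that lower edge.

Run:
```python
from h import *
d=eyes.get_image("side")
m=mask(d,(3,120,25),(20,255,255))[170:320,220:420]
c,q,r=blob(m,(115,90)); c=c[:,0]+[220,170]
x0,x1=c[:,0].min(),c[:,0].max(); print(x0,x1)
for x in range(x0,x1+1,2):
    y=c[c[:,0]==x][:,1]
    if len(y): print(x,y.min(),y.max(),"low@z0",[float(v) for v in rel(world(d,[(x,y.max()+.5)],0)[0])])
```

```text
321 341
321 252 253 low@z0 [17.2, 17.9]
323 251 255 low@z0 [17.6, 11.3]
325 251 251 low@z0 [7.6, 17.7]
327 250 250 low@z0 [2.8, 17.6]
329 250 267 low@z0 [28.7, -20.4]
333 266 266 low@z0 [21.2, -22.8]
335 255 255 low@z0 [-0.6, -2.3]
337 264 264 low@z0 [11.9, -23.2]
339 263 263 low@z0 [7.2, -23.4]
341 260 261 low@z0 [0.8, -21.6]
```

Run:
```python
from h import *
arm.line_to(at(.112,-.004,.009),speed=.04,f_stop=5); st("a")
for b in np.arange(.110,.073,-.002):
    hit=arm.line_to(at(b,-.004,.009),speed=.02,f_stop=3.5)
    print(hit,rel(arm.current_position())[0],(-arm.current_contact_force()@D).round(2),end="; ")
    if hit or -arm.current_contact_force()@D>3.5: break
st("end"); arm.sleep(.2); st("settle")
```

```text
a t 9.32 back/side (np.float64(111.6), np.float64(-4.0)) z 9.0 F [-0.07  0.46  0.54]
False 109.9 0.7; False 107.9 -0.77; False 105.7 0.16; False 103.7 0.14; False 101.7 1.06; False 99.7 0.38; False 97.7 -0.39; False 95.7 0.2; False 93.7 0.72; False 91.7 0.44; False 89.7 -0.06; False 87.7 -0.53; False 86.0 0.16; False 84.3 2.68; False 82.8 5.09; end t 13.07 back/side (np.float64(82.8), np.float64(-4.0)) z 9.0 F [ 0.4   5.09 -0.03]
settle t 13.27 back/side (np.float64(82.7), np.float64(-4.0)) z 9.1 F [ 0.25  6.   -2.73]
```

Contact began near back≈85 mm and the force rose to about 6 N at 82.7. Now I'll retreat and test by pressing.

Run:
```python
from h import *
arm.line_to(at(.105,-.004,.009),speed=.08); 
arm.line_to(at(.105,-.004,.12),speed=.15); st("up")
arm.line_to(at(0,0,.12),speed=.15)
arm.line_to(at(0,0,.09),speed=.08); arm.sleep(.2); st("over")
f0=arm.current_contact_force()[2]
for z in np.arange(.085,.068,-.0007):
    arm.line_to([*at(0,0,0)[:2],z],speed=.015)
    f=arm.current_contact_force()[2]-f0; print(round(arm.current_position()[2]*1e3,2),f.round(2),end="; ")
    if f>9: break
arm.sleep(.2); st("pressed")
d=eyes.get_image("side"); cv2.imwrite("pics/n3.png",cv2.resize(d["image"][170:320,220:420,::-1],None,fx=4,fy=4,interpolation=cv2.INTER_CUBIC))
```

```text
up t 14.6 back/side (np.float64(104.4), np.float64(-4.5)) z 119.2 F [0.02 0.2  0.28]
over t 16.18 back/side (np.float64(0.1), np.float64(0.3)) z 90.4 F [0.6  0.83 0.42]
84.89 -0.44; 84.3 0.42; 83.56 -0.56; 82.84 -1.16; 82.19 0.13; 82.01 5.61; 81.82 10.91; pressed t 18.36 back/side (np.float64(0.1), np.float64(0.2)) z 81.8 F [-3.73 -0.77 10.56]
```

View pics/n3.png

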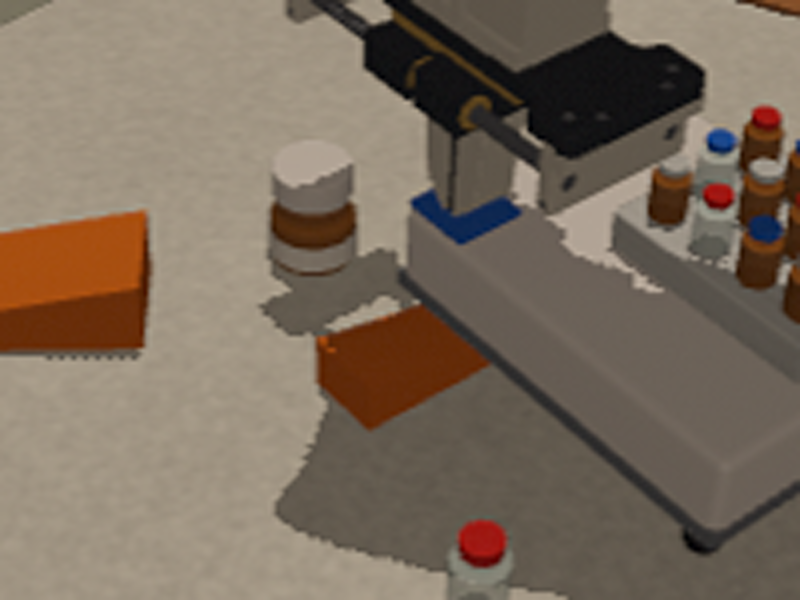

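The wedge sits straight under the blue corner (heel corners at crop (320,385) and (370,430)), and the jar and vial are untouched. The pad is stiff from first contact: 82.1 mm at touch and 81.8 mm at 10.9 N, with no plateau near 3 N. So it no longer rocks and stands level. One last check, then I'll hand in.

Run:
```python
from h import *
d=eyes.get_image("side")
h=world(d,[(300,266.25),(312.5,277.5)],0); print("heel",[rel(p) for p in h],"mid",rel(h.mean(0)))
for _ in range(3): arm.sleep(.2); st()
if 8<arm.current_contact_force()[2]<13: arm.close_job(); print("closed")
```

```text
heel [(np.float64(69.5), np.float64(14.1)), (np.float64(68.5), np.float64(-22.4))] mid (np.float64(69.0), np.float64(-4.1))
t 18.66 back/side (np.float64(0.1), np.float64(0.2)) z 81.8 F [-4.61  0.32 11.65]
t 18.86 back/side (np.float64(0.2), np.float64(0.2)) z 81.8 F [-2.63 -0.37 11.34]
t 19.06 back/side (np.float64(0.2), np.float64(0.2)) z 81.8 F [-3.48 -1.27 11.34]
the job is handed in; nothing more can be done
closed
```

I pushed the small orange wedge thin end first under the short foot and stopped soon after it made contact, when the push had risen to about 6 N. I then pressed on the blue pad and handed the job in while still pressing at about 11 N, at 19 s of the 51 s allowed.

- **Rocking:** the press test found none. The pad met the fingers at about 82.1 mm and was at 81.8 mm under 11 N, with no give around 3 N.
- **Level:** the only check was that pad height, which matches the 82 mm stated for a level box. I took no separate tilt measurement.
- **Wedge position:** in the side camera the wedge lies straight, about 4 mm off the foot axis. The measured heel distance (69 mm from the foot) is about 4 mm less than the push position implies (73 mm), which is roughly camera accuracy.
- **Sideways load:** about 3–4 N of sideways force remained on the fingers during the press. The arm held its position.
- **Bystanders:** the jar and vial looked untouched in the last picture. The bottle was not in that picture; the arm was not sent near it.

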